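# Clear the setting block and fit the jig cover over its pin

## Robot

A 7-joint arm with a two-finger parallel gripper is mounted at the origin on a cart in front of the work surface, level with it; the furniture and walls round the work are solid. World frame = base frame: x ahead of the robot, y to its left, z up, the work surface at z = 0. Lengths are in m, angles in rad, forces in N, time in s.
With the tool pointing down it reaches from about 0.425 to 1.025 m from the base axis. Payload 9.4 kg.
Tool frame: the origin (TCP) lies midway between the tips of the shut fingers; the grasp point (between the pads) lies arm.hold_point_z behind it (arm.hold_point_z is the distance from the TCP to the grasp point, in m); z points along the fingers, y is the line along which they close (so a half turn about z gives the same grasp; the last joint's range is limited). The gripper opens to 85 mm and grips with 20 to 120 N. Pads are 22 mm wide; open, the fingers measure 114 mm over their backs; the gripper's body (76 mm by 85 mm) begins 54 mm behind the grasp point. The pads swing forward as they close: fully open they stand 13 mm farther back than shut.
Start: joints at [1.16, 0.599, -0.003, 1.599, 0.002, 0.943, -0.08], TCP at [0.238, -0.685, 0.231] pointing down, gripper open.
Joint ranges: [-2.57, 2.57], [-0.35, 1.97], [-1.29, 1.29], [0.11, 2.56], [-1.05, 4.19], [0.11, 1.86], [-2.63, 2.63]. Speed limits (rad/s): [2.22, 2.22, 3.01, 3.01, 3.14, 3.14, 3.14].

## Interface

Orientations are given as a 3x3 rotation matrix whose columns are the frame's x, y, z axes.
In Python, from rig import arm gives the robot as it stands.
- The arm moves only by the tool step_arm, never from a script. Its argument "targets" is a list of rows, each a list of 7 numbers: the shift along the tool's x, y, z normalised to -1 to 1, where 1 is 500 mm, then the turn, a rotation vector about the tool's x, y, z normalised to -1 to 1, where 1 is 2 pi rad, then the finger opening in mm, from 0 to 85.4. In form: [[tx, ty, tz, ax, ay, az, fingers], ...]. A call has 1 to 20 rows; each row is the pose to reach, as a shift and turn from the pose commanded when the call began, along the tool's axes at that moment, turning the shorter way round; what a row does not reach only later rows make up. A row lasts 1/12 s, in which the tool goes at most 41.7 mm and 7.16 degrees, less where a joint would pass 70% of its speed; a pose out of reach is approached as far as the arm can. A call with a number of a shift or a turn outside -1 to 1 is refused whole. A call with a gripper value outside its range is refused whole. The fingers move at their own pace and stop on an object; the grip force is fixed at half the most. Time passes only in rows, so rows that repeat a pose let the fingers close. It gives the time, the measured TCP pose, the force, the opening and the grip force at its end, in the units of the state.
- arm.observe(): the state, without advancing time (a new reading comes with each control period).
- arm.get_image(name): name is "scene" or "top"; returns a dict with "image" (384x512x3 uint8, red, green, blue), "z_map" (384x512 float32, m along the optical axis (not along the pixel's ray), 0 where there is no reading), "vfov" (degrees; the focal length in pixels is half the picture's height over the tangent of half this angle, whatever the lens; pixels are square), "cx", "cy" (the principal point, pixels), "R" (3x3) and "t" (3): a world point X has camera coordinates R X + t. Camera axes: x right, y down, z forward; pixel columns grow to the right and rows downward; lengths in m; the calibration is good to about 2 mm. A picture is of the moment at which its call begins.
- arm.hand_in(): hands the job in; it is judged then, once.
Trained networks look in the newest picture that a camera, given by its name, has taken for a name from the list of things; names that differ only in an ending like _2 or _b are one class to them, and where a whole thing is asked for, a point or a joint stands for the part that bears it (a point fixed in the world has none). Each returns a list of dicts, best first, with "confidence" (0 to 1); they miss things now and then, are a little off and sometimes report something else, mostly with a low value. They report only what shows in the picture. A call takes as long as a camera call.
- arm.spot_in(camera, label): "pixel" ([column, row] in pixels, amid what is visible of it).
The state is a dict: "t": time; "joints": joint angles; "joint_vel": joint speeds; "joint_torque": joint torques, N m; "eef_pos": TCP position; "ee_rot": TCP orientation; "force": force on the tool from outside, world axes, zero at the start; "wrist_torque": the same for the moment, N m; "width": finger opening in m; "finger_force": force on a finger pad.
Only numpy, scipy, OpenCV 4.12 (cv2) and the standard library are available. Lean on these libraries where they do the work, as an engineer would, in place of code of your own. Each camera call takes 0.05 s, during which the arm holds its last target. There are 200 camera calls.

## Task

Put the steel setting block with the green dot, which stands on the jig, back into the storage holder with the green tags, fully down in its pocket, and let go of it. Then take the steel cover by its black handle, set it squarely on the jig and slide it along the jig's slot until its bore drops over the locating pin hidden beneath it, and press it down so that the blue spring pad goes down to its stop. Finish still holding the handle and pressing: the cover must stay down at the end; leave the tape roll, dial gauge, white ring and blue-lidded tin where they are.

Things in the scene. Friction and masses are not known exactly. Their poses are not given: they have to be found in the camera images.
- block_center (a point): Centre of the loose steel setting block (25 x 45 x 30 mm along its x, y, z, 0.2 kg, green dot on top). It stands on the jig's blue pad about 30 mm to the -x side of the jig's centre, its 25 mm side roughly along the jig's x. Grasp across the 25 mm with the fingertips at least 9 mm above the pad, since the pin beside it stands up 7 mm.
- block: The same setting block; origin at the centre of its underside. It fits its holder either way round.
- green_slot (a point): Centre of the pocket floor, 5 mm above the surface, of the green-tagged holder: a fixed black block 56 x 78 x 13 mm with green strips on top and front. The pocket is 29 x 49 mm along x and y, 8 mm deep, so the stored block stands 22 mm out of it. An identical holder with yellow strips nearby is the wrong one.
- jig: Fixed jig, origin at the centre of its underside, z up: aluminium base plate 150 x 116 x 16 mm (x, y, z) and above it a blue spring pad 100 x 84 x 8 mm, its top 32 mm above the origin at rest.
- slot_center (a point): Middle of the slot in the blue pad, on the jig's axis, at the height of the pin's tip (39 mm above the jig's origin, 7 mm above the pad at rest); jig's axes. The fixed steel pin, 10 mm in diameter with chamfered tip, stands in the slot at x = 0 and anywhere from y = -12 to +12 mm of this point: set anew each time, not reported.
- jig_pad (a joint): How far the blue spring pad is pressed down: 0 at rest, 0.007 m at its stop. It pushes up with 6 N at rest (the cover's weight alone does not move it) and 12.3 N at the stop.
- cover_handle (a point): Centre of the cover's black bar handle, 42 mm above the cover's underside; the handle is 14 mm thick (x), 50 mm long (y), 44 mm high and stands on the middle of the plate. Height above the jig's origin with the cover resting on the pin's tip 81 mm, dropped on 74 mm, pressed to the stop 67 mm.
- cover: Loose steel cover, about 0.4 kg, origin at the centre of its underside, starts flat on the surface: plate 100 x 84 x 20 mm (x, y, z). In the middle of its underside, below the handle, is a blind bore 15 mm in diameter, 17 mm deep, with a 1.5 mm chamfer. Goes on the jig either way round, its x along the jig's x.
- tape_roll: Bystander: roll of beige tape 98 mm across, 25 mm high, loose; origin at the centre of its underside.
- dial_gauge: Bystander: white dial gauge 105 x 55 x 20 mm, loose; origin at the centre of its underside.
- setting_ring: Bystander: white ring 68 mm across, 16 mm high, loose; origin at the centre of its underside.
- pin_dish: Bystander: round white tin with a blue lid, 66 mm across, 26 mm high, loose; origin at the centre of its underside.

How it is judged:
On the way, in this order (a step that is already met when the one before it is completed fails the run):
1. the setting block stands in the pocket of the green-tagged holder, let go (horizontal distance between block_center and green_slot below 0.006 m and height (world z) of block_center below 0.0225 m and angle between block_center's own z axis and vertical below 0.1 rad and contact force between the fingers and block below 0.1 N), for 0.2 s.
2. the cover has dropped over the pin, square and level on the pad (z of cover_handle in the frame of jig below 0.0768 m and x of cover_handle in the frame of jig between -0.007 and 0.007 m and y of cover_handle in the frame of jig between -0.018 and 0.018 m and angle between cover_handle's own z axis and vertical below 0.07 rad and angle between the x axis of cover_handle and the x axis of jig, either way round below 0.2 rad), for 0.2 s.
At the end, for the whole second after the job is handed in: Block upright in the green pocket (6 mm). Cover over the pin: handle centre within 7 mm (jig x) and 18 mm (jig y) of the jig's centre, at most 69.5 mm above its origin, tilt under 0.07 rad, square within 0.2 rad, at rest; pad pressed over 5 mm; fingers bearing on the cover over 3 N (horizontal distance between block_center and green_slot below 0.006 m and height (world z) of block_center below 0.0225 m and angle between block_center's own z axis and vertical below 0.1 rad and z of cover_handle in the frame of jig below 0.0695 m and x of cover_handle in the frame of jig between -0.007 and 0.007 m and y of cover_handle in the frame of jig between -0.018 and 0.018 m and angle between cover_handle's own z axis and vertical below 0.07 rad and angle between the x axis of cover_handle and the x axis of jig, either way round below 0.2 rad and value of joint jig_pad above 0.005 m and contact force between the fingers and cover above 3 N and linear speed of cover below 0.01 m/s); the arm keeps its last pose, push and grip.
It fails at once if the tape roll is moved more than 20 mm (distance of tape_roll from where it was at the start of the episode above 0.02 m).
It fails at once if the dial gauge is moved more than 20 mm (distance of dial_gauge from where it was at the start of the episode above 0.02 m).
It fails at once if the setting ring is moved more than 20 mm (distance of setting_ring from where it was at the start of the episode above 0.02 m).
It fails at once if the pin dish is moved more than 20 mm (distance of pin_dish from where it was at the start of the episode above 0.02 m).
It also fails if it takes over 72 s, if anything falls off the work surface, if the arm or the gripper's body presses on something with over 40 N, if the wrist force passes 120 N, or if a joint passes its speed limit or range.

## Working session

There is one attempt and no reset: what is moved stays moved. The work goes in short steps, Python scripts to look and compute and a tool call to move; the robot and the scene stay as the last step left them, time stands still between calls to the robot, and variables do not carry over. Pictures are saved under pics/ and viewed, at most 10 in all, crops included, and the job is handed in when it is done.

Besides the shell and the picture viewer there is one more tool, called after "Emit:" as name(argument=value, ...) on one line, values as JSON. step_arm: Moves the arm, as the interface text tells. Scaled input: -1 to 1 covers 500 mm each way for a shift and 2 pi rad each way for a turn. Its arguments: {"type":"object","properties":{"targets":{"type":"array"}},"required":["targets"]}

```bash
mkdir -p pics
cat > h.py <<'E'
import numpy as np, cv2
from rig import arm
def cap(n):
    d=arm.get_image(n); d['f']=d['image'].shape[0]/2/np.tan(np.radians(d['vfov'])/2); return d
def w(d,u,v,z=None):
    R=np.array(d['R']);t=np.array(d['t'])
    if z is None: z=d['z_map'][int(round(v)),int(round(u))]
    return R.T@(np.array([(u-d['cx'])/d['f']*z,(v-d['cy'])/d['f']*z,z])-t)
def cloud(d):
    v,u=np.mgrid[:384,:512]; z=d['z_map']
    c=np.stack([(u-d['cx'])/d['f']*z,(v-d['cy'])/d['f']*z,z],-1)-np.array(d['t'])
    return c@np.array(d['R'])
def px(d,X):
    c=np.array(d['R'])@np.array(X)+np.array(d['t']); return c[:2]/c[2]*d['f']+[d['cx'],d['cy']]
def save(d,n): cv2.imwrite('pics/'+n,d['image'][:,:,::-1])
E
python3 - <<'E'
from h import *
np.set_printoptions(precision=4,suppress=True)
o=arm.observe(); print(o); print(arm.hold_point_z)
ims=[]
for c in('scene','top'):
    d=cap(c); ims.append(d['image']); print(c,d['f'],d['cx'],d['cy'],-np.array(d['R']).T@d['t'],np.array(d['R']).tolist())
    for l in('block','green_slot','jig','slot_center','cover_handle','cover','tape_roll','dial_gauge','setting_ring','pin_dish'):
        try:
            for r in arm.spot_in(c,l)[:2]: print(c,l,r['pixel'],round(r['confidence'],2),w(d,*r['pixel']))
        except Exception as e: print(l,e)
    save(d,c+'0.png')
print(arm.observe()['t'])
E
```

```text
{'t': 0.0, 'joints': array([ 1.1603,  0.6002, -0.0025,  1.6002,  0.0018,  0.9429, -0.0798]), 'joint_vel': array([ 0.0007,  0.    ,  0.0017,  0.0006, -0.0015,  0.0021, -0.    ]), 'joint_torque': array([  0.0003, -77.6454,   1.5655, -25.8009,   0.0124,   0.009 ,
        -0.    ]), 'eef_pos': array([ 0.2373, -0.6845,  0.2304]), 'ee_rot': array([[ 0.9448,  0.3276, -0.0007],
       [ 0.3276, -0.9448,  0.0015],
       [-0.0002, -0.0016, -1.    ]]), 'force': array([0.1185, 0.3493, 0.4331]), 'wrist_torque': array([0.0013, 0.0073, 0.0438]), 'finger_force': 0.0, 'width': 0.08485324180961293}
0.0187
scene 455.2661039670483 257.03315663269467 196.5918638596861 [-0.1086  0.8919  0.5439] [[-0.8216781370425945, -0.5693846545732497, 0.025419564172347225], [-0.24574434780738713, 0.31368700392708676, -0.9171751081925247], [0.5142516452350278, -0.7598694484605554, -0.3976728135909194]]
scene block [318.7, 177.5] 0.55 [ 0.4494 -0.256   0.0636]
scene green_slot [181.1, 215.8] 0.79 [0.6753 0.0949 0.0051]
scene jig [305.8, 187.5] 0.87 [ 0.4829 -0.2429  0.0272]
scene slot_center [303.2, 186.6] 0.57 [ 0.4914
[... 853 characters left out ...]
p block [350.8, 212.5] 0.78 [ 0.4507 -0.2793  0.0619]
top green_slot [202.2, 145.7] 0.57 [0.6583 0.1029 0.0044]
top jig [348.4, 198.5] 0.67 [ 0.4926 -0.2848  0.0314]
top slot_center [349.7, 200.5] 0.83 [ 0.4899 -0.2919  0.0169]
top slot_center [137.8, 264.3] 0.64 [0.3378 0.2616 0.0271]
top cover_handle [162.4, 224.5] 0.65 [0.4382 0.2033 0.0221]
top cover [163.7, 219.8] 0.6 [0.4443 0.1897 0.0639]
top tape_roll [392.3, 258.4] 0.96 [ 0.3357 -0.3954  0.0007]
top dial_gauge [344.0, 140.5] 0.74 [ 0.6594 -0.2905  0.0154]
top dial_gauge [349.1, 210.3] 0.57 [ 0.4563 -0.2753  0.0624]
top setting_ring [133.0, 174.1] 0.82 [0.5817 0.2923 0.003 ]
top pin_dish [137.6, 267.7] 0.72 [0.3294 0.2629 0.0235]
1.1
```

View both.

```bash
python3 -c "
import cv2,numpy as np
a=cv2.imread('pics/top0.png')
cv2.imwrite('pics/t0.png',cv2.resize(a[90:320,90:440],None,fx=2.2,fy=2.2,interpolation=cv2.INTER_CUBIC))"
```

```text
(no output)
```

View pics/t0.png

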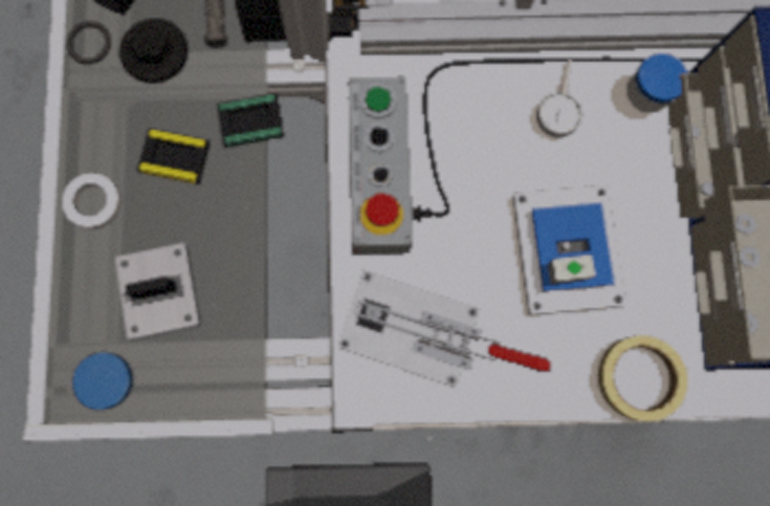

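View pics/scene0.png

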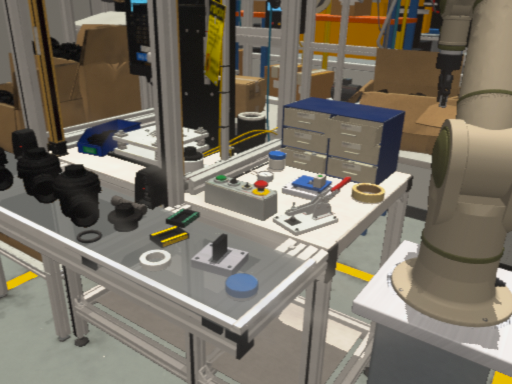

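```bash
cat >> h.py <<'E'
def rect(P):
    (c,s,a)=cv2.minAreaRect(P[:,:2].astype(np.float32)); return np.round(c,4),np.round(s,4),round(a,1)
def blob(d,m,box,minz=-1,maxz=1):
    C=cloud(d); x0,x1,y0,y1=box
    m=m&(C[...,0]>x0)&(C[...,0]<x1)&(C[...,1]>y0)&(C[...,1]<y1)&(C[...,2]>minz)&(C[...,2]<maxz)&(d['z_map']>0)
    return m,C[m]
E
python3 - <<'E'
from h import *
np.set_printoptions(precision=4,suppress=True)
H={}
for n in('top','scene'):
    d=cap(n); hsv=cv2.cvtColor(d['image'],cv2.COLOR_RGB2HSV); h,s,v=[hsv[...,i].astype(int) for i in range(3)]
    print('==',n)
    def rep(name,m,box,*a):
        m,P=blob(d,m,box,*a)
        if len(P)>5: print(name,len(P),rect(P),'z',np.percentile(P[:,2],[5,50,95]))
    T=h>-1
    rep('green',(h>50)&(h<90)&(s>80),(.55,.75,.03,.17),-.02,.05)
    rep('holder top',T,(.59,.72,.05,.16),.009,.04)
    rep('bluepad',(h>100)&(h<125)&(s>120),(.40,.58,-.38,-.2),.022,.045)
    rep('block top',T,(.40,.58,-.38,-.2),.055,.08)
    rep('greendot',(h>50)&(h<80)&(s>120),(.40,.56,-.38,-.2))
    rep('jigplate',T,(.38,.60,-.40,-.17),.010,.021)
    rep('cover plate',T,(.34,.54,.1,.3),.015,.03)
    rep('handle top',T,(.34,.54,.1,.3),.055,.08)
    # height map, 4cm
    C=cloud(d).reshape(-1,3); C=C[d['z_map'].ravel()>0]
    for p in C:
        if .2<p[0]<1 and -.6<p[1]<.45 and p[2]<1: 
            k=(int(p[0]//.05),int((p[1]+.6)//.05)); H[k]=max(H.get(k,-9),p[2])
for i in range(19,3,-1): print('%.2f'%(i*.05),' '.join('%4d'%(1000*H[(i,j)]) if (i,j) in H else '   .' for j in range(20,-1,-1)))
print(' y from .40 down to -.6')
E
```

```text
== top
green 180 (array([0.6602, 0.0988]), array([0.0551, 0.0702]), 10.6) z [0.0104 0.0136 0.0163]
holder top 438 (array([0.6528, 0.1161]), array([0.0727, 0.1277]), 23.8) z [0.0099 0.0131 0.016 ]
bluepad 810 (array([ 0.4838, -0.2879]), array([0.0973, 0.082 ]), 3.9) z [0.0292 0.0318 0.0345]
block top 184 (array([ 0.4543, -0.2796]), array([0.0251, 0.0456]), 6.1) z [0.0586 0.0619 0.0647]
greendot 16 (array([ 0.4532, -0.2801]), array([0.0079, 0.0103]), 2.8) z [0.0589 0.0619 0.0641]
jigplate 1242 (array([ 0.4748, -0.257 ]), array([0.167 , 0.1817]), 3.6) z [0.013  0.0158 0.0186]
cover plate 1421 (array([0.4401, 0.2283]), array([0.1994, 0.1415]), 0.0) z [0.0172 0.0206 0.0268]
handle top 124 (array([0.4466, 0.2077]), array([0.0147, 0.05  ]), 9.6) z [0.0569 0.0634 0.0664]
== scene
green 78 (array([0.6612, 0.1031]), array([0.0531, 0.0706]), 8.5) z [0.0118 0.0134 0.0153]
holder top 262 (array([0.6578, 0.1134]), array([0.0641, 0.1097]), 15.4) z [0.0098 0.0126 0.0148]
bluepad 178 (array([ 0.4845, -0.2827]), array([0.0994, 0.0847]), 2.1) z [0.0295 0.0317 0.0336]
block top 70 (array([ 0.4546, -0.27
[... 1436 characters left out ...]
7  218  218  218
0.45    .    4    4   21   64   66    4    5    0   69   69    3    2   36   65   65  209  217  218  218  218
0.40    .    8    6   20   67   69    3    5    0   70   64   49   19   55   65   59  209  218  218  218  219
0.35    .    5   23   30   29   19    3    3    1   46   53   69   90   98    3   27  209  217  218  218  218
0.30    .    5   26   29   29    4    2    2    2    4   14   21   87  102    4   28  206  217  218  218  217
0.25    .    7    9    8    7    8    8    7    0    4    4    4    4    3    4   27   29    3    3    5    4
0.20 -889 -887 -891 -891 -885 -885 -885 -889 -891 -890 -890 -888 -890 -891 -886 -888 -888 -888 -886 -890  556
 y from .40 down to -.6
```

Run:
```python
from h import *
np.set_printoptions(precision=3,suppress=True)
for n in('top','scene'):
    d=cap(n); C=cloud(d).reshape(-1,3)[d['z_map'].ravel()>0]
    for b in((.6,.9,-.1,.25,.1,.3),(.6,.9,-.1,.25,.3,.8),(.6,.9,-.35,-.1,.2,.8),(.3,.7,-.5,-.33,.1,.25)):
        m=np.all((C>[b[0],b[2],b[4]])&(C<[b[1],b[3],b[5]]),1)
        if m.sum()>3: print(n,b,m.sum(),np.percentile(C[m],[1,10,50,90,99],axis=0).tolist())
```

```text
top (0.6, 0.9, -0.1, 0.25, 0.1, 0.3) 2627 [[0.7460345190497368, -0.04909626882467481, 0.10074913754685749], [0.7472451681452699, -0.038059804427834965, 0.1051154568808298], [0.7911003132243005, 0.01807538159175431, 0.17918079171365173], [0.8797251193601888, 0.2134671988844279, 0.2798674709738883], [0.8974342123994986, 0.24540237452415617, 0.2977741829253902]]
top (0.6, 0.9, -0.1, 0.25, 0.3, 0.8) 2172 [[0.7458625449491966, -0.049730281880611675, 0.3013916376385525], [0.746899601422639, -0.03834005507116432, 0.3147142721548228], [0.7490190615911345, 0.010537754122699815, 0.36809322876462436], [0.7925598887478217, 0.040347362271267374, 0.4252413104438143], [0.7942271596895855, 0.047001524876930566, 0.4405842413414615]]
top (0.6, 0.9, -0.35, -0.1, 0.2, 0.8) 1361 [[0.7561041916177303, -0.25656097294759206, 0.20426518242270716], [0.7777076673820327, -0.2518060827012238, 0.23627934174600412], [0.7825380338320496, -0.23670838623954643, 0.3233498462851925], [0.800412457213434, -0.19639668240124966, 0.382409939100004], [0.8288746691971114, -0.1837080539874935, 0.416291809223972]]
top (0.3, 0.7
[... 1120 characters left out ...]
8) 2123 [[0.7477491675080992, -0.2563995227617904, 0.20775008564953334], [0.7697973349965431, -0.24947719479441607, 0.26864281807223983], [0.7894031709804439, -0.23171379303584547, 0.39782227614688465], [0.8494760167219337, -0.18938809180478922, 0.5090996640445079], [0.8767124524799711, -0.17986050053248862, 0.5363942701940503]]
scene (0.3, 0.7, -0.5, -0.33, 0.1, 0.25) 3837 [[0.33611010034303135, -0.49671463021601514, 0.10086151320039793], [0.3444944302909234, -0.4689093266880039, 0.11126670640596817], [0.48594593270699055, -0.4392060213121589, 0.16912594861845928], [0.6542197579815521, -0.3941063118034643, 0.21426536634853513], [0.6934161036175567, -0.3887504953121825, 0.21583548677597714]]
```

Emit:
step_arm(targets=[[0,0,-0.2,0,0,0,85],[0,0,-0.24,0,0,0,85],[0,0,-0.24,0,0,0,85]])

```text
t: 1.55
eef_pos: [0.2375, -0.685, 0.3532]
ee_rot: [[0.945, 0.328, -0.0], [0.328, -0.945, 0.0], [-0.0, -0.0, -1.0]]
force: [-0.2, -1.3, 0.5]
width: 0.0848
finger_force: 0.0
```

Emit:
step_arm(targets=[[0.678,-0.629,0,0,0,-0.215,85],[0.678,-0.629,0,0,0,-0.215,85],[0.678,-0.629,0,0,0,-0.215,85],[0.678,-0.629,0,0,0,-0.215,85],[0.678,-0.629,0,0,0,-0.215,85],[0.678,-0.629,0,0,0,-0.215,85],[0.678,-0.629,0,0,0,-0.215,85],[0.678,-0.629,0,0,0,-0.215,85],[0.678,-0.629,0,0,0,-0.215,85],[0.678,-0.629,0,0,0,-0.215,85],[0.678,-0.629,0,0,0,-0.215,85],[0.678,-0.629,0,0,0,-0.215,85],[0.678,-0.629,0,0,0,-0.215,85],[0.678,-0.629,0.1,0,0,-0.215,70],[0.678,-0.629,0.2,0,0,-0.215,60],[0.678,-0.629,0.36,0,0,-0.215,55],[0.678,-0.629,0.36,0,0,-0.215,55],[0.678,-0.629,0.36,0,0,-0.215,55]])

```text
t: 3.05
eef_pos: [0.4514, -0.2775, 0.1663]
ee_rot: [[-0.111, 0.994, -0.006], [0.994, 0.111, 0.002], [0.003, -0.006, -1.0]]
force: [-1.0, 1.1, 0.9]
width: 0.0548
finger_force: 0.0
```

Run:
```python
from h import *
o=arm.observe(); print(o['joints'],o['eef_pos'],o['ee_rot'])
ims=[]
for n in('top','scene'):
    d=cap(n); p=px(d,o['eef_pos']); p=[int(x) for x in p]; im=d['image'].copy(); cv2.circle(im,p,1,(255,0,0),-1)
    k=70; ims.append(cv2.resize(im[p[1]-k:p[1]+k,p[0]-k:p[0]+k],(400,400),interpolation=cv2.INTER_CUBIC)); print(n,p)
cv2.imwrite('pics/a1.png',np.hstack(ims)[:,:,::-1])
```

```text
[ 0.70897019  0.48182504 -0.36916055  2.08644251  0.28854829  0.62803863
  0.25267395] [ 0.45144048 -0.27745485  0.16626743] [[-0.1106063   0.9938453  -0.00614581]
 [ 0.9938594   0.11062306  0.0024551 ]
 [ 0.00311986 -0.00583652 -0.9999781 ]]
top [362, 204]
scene [324, 142]
```

View pics/a1.png

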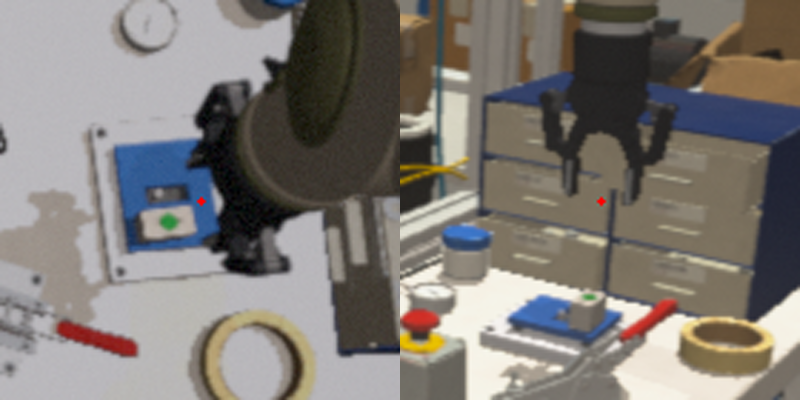

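Run:
```python
from h import *
np.set_printoptions(precision=4,suppress=True)
o=arm.observe(); d=cap('scene'); C=cloud(d)[d['z_map']>0]
e=o['eef_pos']; R=o['ee_rot']; L=(C-e)@R
m=(abs(L[:,0])<.04)&(abs(L[:,1])<.06)&(L[:,2]<0)&(L[:,2]>-.04)
L=L[m]; print(len(L))
for s in(-1,1):
    q=L[L[:,1]*s>0]; print(s,len(q),np.percentile(q,[2,10,50,90,98],axis=0).tolist())
```

```text
142
-1 69 [[-0.004722513960860867, -0.040227562490152656, -0.03842381496020744], [4.542054361568931e-05, -0.03949800798935841, -0.03597858499750024], [0.00847139881007172, -0.033489215667513145, -0.023273033154218116], [0.013245447483755356, -0.027901518104856984, -0.010697265997008295], [0.014240663712979797, -0.026416689538937815, -0.006666912795427252]]
1 73 [[-0.010165727957565736, 0.02796299901093439, -0.039081510098747566], [-0.005022737324147084, 0.028275848892603928, -0.03724451870899613], [0.006774787647384096, 0.030793902323036554, -0.023218423198378434], [0.013363440682541207, 0.04008292704059838, -0.00916438413865011], [0.015502890268688892, 0.04201682289064469, -0.004935360700604941]]
```

Emit:
step_arm(targets=[[0,0.006,0.08,0,0,0,55],[0,0.006,0.15,0,0,0,55],[0,0.006,0.21,0,0,0,55],[0,0.006,0.248,0,0,0,55],[0,0.006,0.248,0,0,0,55],[0,0.006,0.248,0,0,0,55],[0,0.006,0.248,0,0,0,15],[0,0.006,0.248,0,0,0,15],[0,0.006,0.248,0,0,0,15],[0,0.006,0.248,0,0,0,15],[0,0.006,0.248,0,0,0,15],[0,0.006,0.248,0,0,0,15]])

```text
t: 4.2
eef_pos: [0.4583, -0.2773, 0.0483]
ee_rot: [[-0.113, 0.994, 0.002], [0.994, 0.113, -0.001], [-0.002, 0.002, -1.0]]
force: [-0.2, -2.1, 5.4]
width: 0.023
finger_force: 60.7
```

Emit:
step_arm(targets=[[0,0,-0.05,0,0,0,15],[0,0,-0.12,0,0,0,15],[0,0,-0.2,0,0,0,15],[0,0,-0.28,0,0,0,15],[0.1,0.07,-0.28,0,0,0,15],[0.706,0.488,-0.28,0,0,-0.0092,15],[0.706,0.488,-0.28,0,0,-0.0092,15],[0.706,0.488,-0.28,0,0,-0.0092,15],[0.706,0.488,-0.28,0,0,-0.0092,15],[0.706,0.488,-0.28,0,0,-0.0092,15],[0.706,0.488,-0.28,0,0,-0.0092,15],[0.706,0.488,-0.28,0,0,-0.0092,15],[0.706,0.488,-0.28,0,0,-0.0092,15],[0.706,0.488,-0.28,0,0,-0.0092,15],[0.706,0.488,-0.28,0,0,-0.0092,15],[0.706,0.488,-0.28,0,0,-0.0092,15],[0.706,0.488,-0.18,0,0,-0.0092,15],[0.706,0.488,-0.13,0,0,-0.0092,15],[0.706,0.488,-0.1,0,0,-0.0092,15],[0.706,0.488,-0.1,0,0,-0.0092,15]])

```text
t: 5.87
eef_pos: [0.6571, 0.0999, 0.0933]
ee_rot: [[-0.17, 0.985, -0.007], [0.985, 0.17, -0.002], [-0.001, -0.007, -1.0]]
force: [-0.3, -0.9, -1.6]
width: 0.0233
finger_force: 59.8
```

Run:
```python
from h import *
o=arm.observe(); print(o['joints'],o['eef_pos'],o['ee_rot'],o['force'],o['width'])
ims=[]
for n in('top','scene'):
    d=cap(n); p=px(d,[o['eef_pos'][0],o['eef_pos'][1],.03]); p=[int(x) for x in p]; im=d['image'].copy()
    k=50; ims.append(cv2.resize(im[p[1]-k:p[1]+k,p[0]-k:p[0]+k],(400,400),interpolation=cv2.INTER_CUBIC)); print(n,p,arm.spot_in(n,'block')[:2])
cv2.imwrite('pics/a2.png',np.hstack(ims)[:,:,::-1])
e=o['eef_pos']; R=o['ee_rot']
d=cap('scene'); hsv=cv2.cvtColor(d['image'],cv2.COLOR_RGB2HSV); C=cloud(d)
for nm,zr in(('blk',(e[2]-.006,e[2]+.004)),('blklow',(e[2]-.010,e[2]-.003))):
    m=(d['z_map']>0)&(np.linalg.norm(C[...,:2]-e[:2],axis=-1)<.045)&(C[...,2]>zr[0])&(C[...,2]<zr[1])
    L=(C[m]-e)@R; print(nm,m.sum(),np.percentile(L,[2,10,50,90,98],axis=0).round(4).tolist()) 
for n in('top','scene'):
    d=cap(n);hsv=cv2.cvtColor(d['image'],cv2.COLOR_RGB2HSV)
    m,P=blob(d,(hsv[...,0]>50)&(hsv[...,0]<90)&(hsv[...,1]>80),(.55,.75,.03,.17),-.02,.05)
    print(len(P), rect(P))
```

```text
[-0.02054456  0.71046601 -0.3386855   1.82769406  0.35623571  0.67102384
 -0.39572115] [0.65709731 0.09986491 0.09331966] [[-1.70141344e-01  9.85394946e-01 -6.98019293e-03]
 [ 9.85419185e-01  1.70129977e-01 -2.19553478e-03]
 [-9.75928819e-04 -7.25196726e-03 -9.99973228e-01]] [-0.25451203 -0.87170623 -1.63245757] 0.023310972305939474
top [201, 142] []
scene [184, 209] [{'pixel': [176.8, 186.1], 'confidence': 0.58}]
blk 64 [[-0.0191, -0.0104, -0.0036], [-0.0096, -0.0085, -0.0027], [0.0218, -0.0057, 0.0011], [0.0245, 0.0111, 0.0054], [0.0265, 0.0162, 0.0059]]
blklow 46 [[-0.0197, -0.0091, 0.0032], [-0.0103, -0.0087, 0.0037], [0.0203, -0.006, 0.0062], [0.0249, 0.011, 0.0089], [0.0264, 0.0157, 0.0094]]
0 (array([0., 0.]), array([0., 0.]), 0.0)
65 (array([0.6601, 0.1025]), array([0.0528, 0.0661]), 7.0)
```

View pics/a2.png

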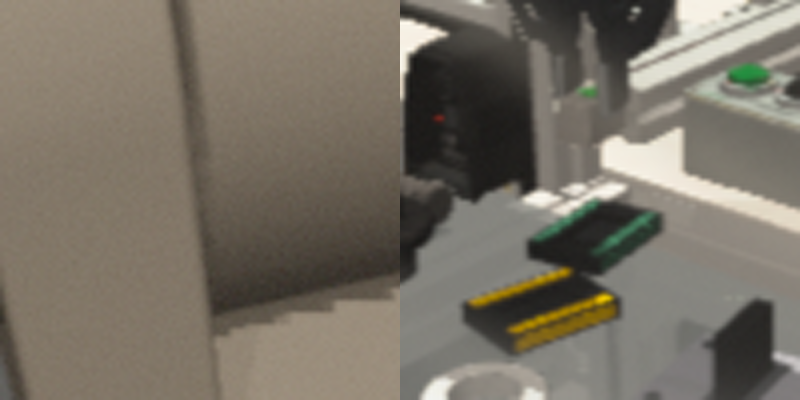

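Emit:
step_arm(targets=[[0.001,0.004,0.05,0,0,0,15],[0.001,0.004,0.1,0,0,0,15],[0.001,0.004,0.114,0,0,0,15],[0.001,0.004,0.114,0,0,0,15],[0.001,0.004,0.114,0,0,0,15]])

```text
t: 6.63
eef_pos: [0.6621, 0.103, 0.0409]
ee_rot: [[-0.171, 0.985, 0.0], [0.985, 0.171, 0.0], [0.0, 0.0, -1.0]]
force: [-0.0, 0.3, -0.5]
width: 0.0233
finger_force: 59.8
```

Run:
```python
from h import *
np.set_printoptions(precision=4,suppress=True)
o=arm.observe(); e=o['eef_pos']; R=o['ee_rot']; print(e,o['force'])
d=cap('scene'); C=cloud(d); im=d['image']
p=[int(x) for x in px(d,[e[0],e[1],.03])]; k=30
# outline of expected block (tool-based) & pocket (estimated)
big=cv2.resize(im[p[1]-k:p[1]+k,p[0]-k:p[0]+k],(600,600),interpolation=cv2.INTER_CUBIC)
cv2.imwrite('pics/a3.png',big[:,:,::-1])
m=(d['z_map']>0)&(np.linalg.norm(C[...,:2]-e[:2],axis=-1)<.045)&(C[...,2]>.022)&(C[...,2]<.034)
L=(C[m]-e)@R; f=L[L[:,0]>.012]
print(len(f),'front face', np.percentile(f,[2,10,50,90,98],axis=0).round(4).tolist())
```

```text
[0.6621 0.103  0.0409] [-0.0145  0.2815 -0.476 ]
37 front face [[0.0137, -0.0122, 0.0071], [0.0174, -0.0114, 0.0082], [0.0221, -0.0034, 0.0118], [0.0245, 0.0074, 0.0164], [0.0255, 0.012, 0.0174]]
```

View pics/a3.png

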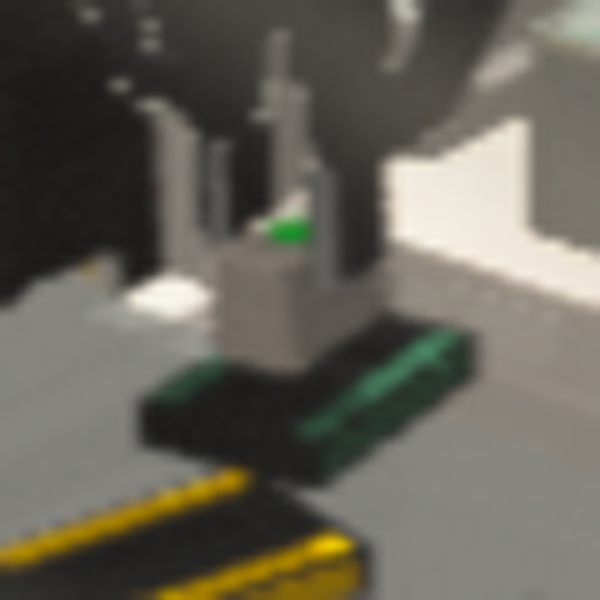

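Emit:
step_arm(targets=[[-0.004,-0.004,0,0,0,0,15],[-0.004,-0.004,0,0,0,0,15],[-0.004,-0.004,0.012,0,0,0,15],[-0.004,-0.004,0.022,0,0,0,15],[-0.004,-0.004,0.03,0,0,0,15],[-0.004,-0.004,0.03,0,0,0,15],[-0.004,-0.004,0.03,0,0,0,15]])

```text
t: 7.27
eef_pos: [0.6601, 0.1006, 0.0247]
ee_rot: [[-0.171, 0.985, -0.001], [0.985, 0.171, -0.0], [0.0, -0.001, -1.0]]
force: [0.2, 0.2, -1.7]
width: 0.0233
finger_force: 59.8
```

Emit:
step_arm(targets=[[0,0,0.004,0,0,0,15],[0,0,0.008,0,0,0,15],[0,0,0.008,0,0,0,15],[0,0,0.008,0,0,0,15]])

```text
t: 7.6
eef_pos: [0.6604, 0.1007, 0.0225]
ee_rot: [[-0.171, 0.985, 0.001], [0.985, 0.171, -0.0], [-0.0, 0.001, -1.0]]
force: [-2.9, -1.0, 10.6]
width: 0.0232
finger_force: 61.4
```

Emit:
step_arm(targets=[[0,0,0.004,0,0,0,50],[0,0,0.004,0,0,0,50],[0,0,0.004,0,0,0,50],[0,0,0.004,0,0,0,50],[0,0,0.004,0,0,0,50],[0,0,-0.05,0,0,0,50],[0,0,-0.12,0,0,0,50],[0,0,-0.2,0,0,0,50],[0,0,-0.26,0,0,0,50],[0,0,-0.26,0,0,0,50],[0,0,-0.26,0,0,0,50]])

```text
t: 8.52
eef_pos: [0.6614, 0.1006, 0.1534]
ee_rot: [[-0.171, 0.985, 0.004], [0.985, 0.171, 0.001], [-0.0, 0.004, -1.0]]
force: [0.2, -0.8, -0.7]
width: 0.0499
finger_force: 0.0
```

Run:
```python
from h import *
d=cap('scene'); C=cloud(d)
m=(d['z_map']>0)&(np.linalg.norm(C[...,:2]-[.66,.1025],axis=-1)<.03)&(C[...,2]>.031)&(C[...,2]<.06)
print(rect(C[m]),np.percentile(C[m][:,2],[5,50,95])); print(arm.observe()['eef_pos'])
```

```text
(array([0.6609, 0.1026]), array([0.0291, 0.0482]), 9.4) [0.03240184 0.0344168  0.03668292]
[0.66040812 0.10031594 0.15169977]
```

Emit:
step_arm(targets=[[0.291,-0.385,0,0,0,0,50],[0.291,-0.385,0,0,0,0,50],[0.291,-0.385,0,0,0,0,50],[0.291,-0.385,0,0,0,0,50],[0.291,-0.385,0,0,0,0,50],[0.291,-0.385,0,0,0,0,50],[0.291,-0.385,0,0,0,0,50],[0.291,-0.385,0.06,0,0,0,50],[0.291,-0.385,0.13,0,0,0,50],[0.291,-0.385,0.19,0,0,0,50],[0.291,-0.385,0.24,0,0,0,50],[0.291,-0.385,0.249,0,0,0,50],[0.291,-0.385,0.249,0,0,0,50],[0.291,-0.385,0.249,0,0,0,50],[0.291,-0.385,0.249,0,0,0,50]])

```text
t: 9.82
eef_pos: [0.4462, 0.2111, 0.0277]
ee_rot: [[-0.171, 0.985, 0.001], [0.985, 0.171, 0.001], [0.0, 0.001, -1.0]]
force: [-0.1, -0.4, 0.5]
width: 0.0497
finger_force: 0.0
```

Run:
```python
from h import *
np.set_printoptions(precision=4,suppress=True)
o=arm.observe(); e=o['eef_pos']; R=o['ee_rot']; print(e,o['force'])
d=cap('scene'); C=cloud(d); p=[int(x) for x in px(d,e)]; k=40
cv2.imwrite('pics/a4.png',cv2.resize(d['image'][p[1]-k:p[1]+k,p[0]-k:p[0]+k],(480,480),interpolation=cv2.INTER_CUBIC)[:,:,::-1])
# blue pad and jig now block is away
for n in('top','scene'):
    d=cap(n);hsv=cv2.cvtColor(d['image'],cv2.COLOR_RGB2HSV);h,s=hsv[...,0],hsv[...,1]
    m,P=blob(d,(h>100)&(h<125)&(s>120),(.40,.58,-.38,-.2),.022,.045); print(n,len(P),rect(P),np.median(P[:,2]))
    m,P=blob(d,h>=0,(.38,.59,-.365,-.205),.011,.020); print('plate',len(P),rect(P))
    # pin: non-blue points above the pad
    m,P=blob(d,(s<110),(.46,.51,-.32,-.25),.033,.05); print('pin',len(P),P.mean(0) if len(P) else '',rect(P) if len(P)>3 else '', np.argwhere(m).mean(0)[::-1] if len(P) else '')
    q=px(d,[.484,-.2855,.032]); q=[int(x) for x in q]
    cv2.imwrite(f'pics/j_{n}.png',cv2.resize(d['image'][q[1]-30:q[1]+30,q[0]-30:q[0]+30],(400,400),interpolation=cv2.INTER_CUBIC)[:,:,::-1])
cv2.imwrite('pics/j.png',np.hstack([cv2.imread('pics/j_top.png'),cv2.imread('pics/j_scene.png')]))
```

```text
[0.4462 0.2111 0.0277] [-0.0888 -0.4319  0.4945]
top 1054 (array([ 0.4842, -0.288 ]), array([0.0977, 0.0818]), 3.8) 0.03189270359621608
plate 1198 (array([ 0.4851, -0.2897]), array([0.1503, 0.117 ]), 3.5)
pin 15 [ 0.4837 -0.2782  0.0376] (array([ 0.4837, -0.277 ]), array([0.0153, 0.0077]), 84.7) [346.8    201.4667]
scene 284 (array([ 0.4851, -0.2829]), array([0.0983, 0.0824]), 4.5) 0.03163662905051577
plate 278 (array([ 0.4908, -0.2806]), array([0.1458, 0.1163]), 8.3)
pin 8 [ 0.487  -0.2802  0.0358] (array([ 0.4955, -0.292 ]), array([0.009 , 0.0493]), 32.5) [310.75 181.  ]
```

View pics/a4.png

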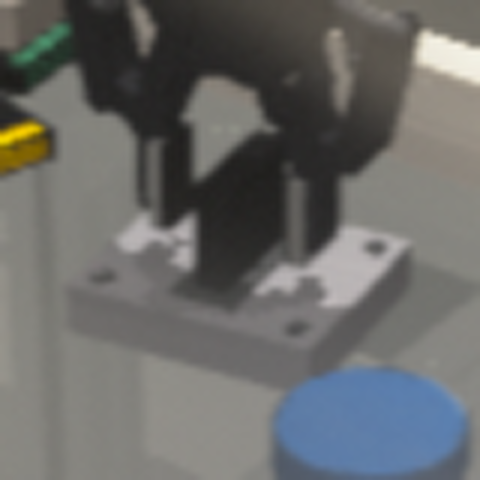

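View pics/j.png

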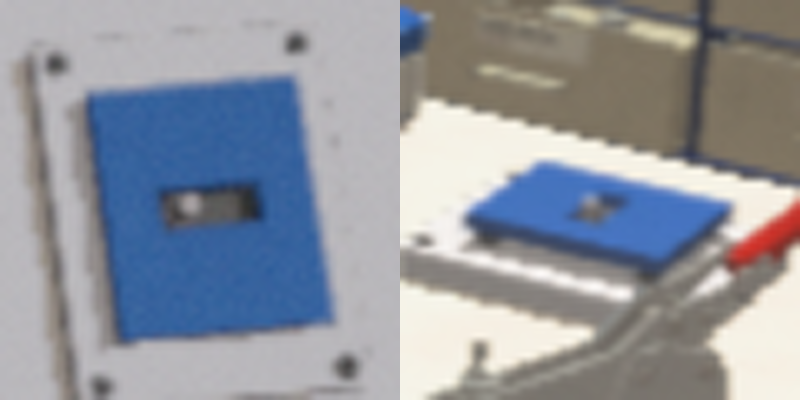

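Emit:
step_arm(targets=[[0,0,0,0,0,0,5],[0,0,0,0,0,0,5],[0,0,0,0,0,0,5],[0,0,0,0,0,0,5],[0,0,0,0,0,0,5],[0,0,0,0,0,0,5],[0,0,-0.05,0,0,0,5],[0,0,-0.12,0,0,0,5],[0,0,-0.2,0,0,0,5],[0,0,-0.28,0,0,0,5],[0,0,-0.34,0,0,0,5],[0,0,-0.34,0,0,0,5],[0,0,-0.34,0,0,0,5]])

```text
t: 11.05
eef_pos: [0.4463, 0.2108, 0.1979]
ee_rot: [[-0.17, 0.985, 0.003], [0.985, 0.17, 0.001], [0.0, 0.003, -1.0]]
force: [-0.8, 0.2, -4.3]
width: 0.0135
finger_force: 59.7
```

Run:
```python
from h import *
o=arm.observe(); e=o['eef_pos']; R=o['ee_rot']; print(e,R[:,1],o['force'],o['joints'])
for n in('top','scene'):
    d=cap(n); C=cloud(d)
    m=(d['z_map']>0)&(np.linalg.norm(C[...,:2]-e[:2],axis=-1)<.085)
    L=(C-e)@R
    for nm,a,b in(('plate',-.003,.012),('all',-.003,.035)):
        q=L[m&(L[...,2]>a)&(L[...,2]<b)]
        if len(q)>10: print(n,nm,len(q),rect(q),np.percentile(q[:,2],[5,50,95]))
```

```text
[0.44632435 0.21075524 0.19793671] [0.98546018 0.1698802  0.00299052] [-0.76248327  0.16797297 -4.28134171] [-0.22846779  0.40058807 -0.43777826  2.13723319  0.27685553  0.65385141
 -0.68606246]
top plate 921 (array([-0.0127,  0.    ]), array([0.0661, 0.1009]), 0.1) [0.00486568 0.00720381 0.0095119 ]
top all 1027 (array([-0.0103,  0.    ]), array([0.0713, 0.1009]), 0.1) [0.00492241 0.00740736 0.01955083]
scene plate 703 (array([-0.0009, -0.0007]), array([0.1024, 0.0891]), 90.0) [0.00316662 0.00905915 0.0107021 ]
scene all 1184 (array([-0.0009, -0.0007]), array([0.1024, 0.0891]), 90.0) [0.00679961 0.00993194 0.02698318]
```

Emit:
step_arm(targets=[[-0.06,-0.006,0,0,0,0.002,5],[-0.97,-0.091,0,0,0,0.0165,5],[-0.97,-0.091,0,0,0,0.0165,5],[-0.97,-0.091,0,0,0,0.0165,5],[-0.97,-0.091,0,0,0,0.0165,5],[-0.97,-0.091,0,0,0,0.0165,5],[-0.97,-0.091,0,0,0,0.0165,5],[-0.97,-0.091,0,0,0,0.0165,5],[-0.97,-0.091,0,0,0,0.0165,5],[-0.97,-0.091,0,0,0,0.0165,5],[-0.97,-0.091,0,0,0,0.0165,5],[-0.97,-0.091,0,0,0,0.0165,5],[-0.97,-0.091,0,0,0,0.0165,5],[-0.97,-0.091,0,0,0,0.0165,5],[-0.97,-0.091,0.07,0,0,0.0165,5],[-0.97,-0.091,0.14,0,0,0.0165,5],[-0.97,-0.091,0.2,0,0,0.0165,5],[-0.97,-0.091,0.23,0,0,0.0165,5],[-0.97,-0.091,0.23,0,0,0.0165,5],[-0.97,-0.091,0.23,0,0,0.0165,5]])

```text
t: 12.82
eef_pos: [0.4831, -0.2726, 0.0803]
ee_rot: [[-0.07, 0.998, -0.004], [0.998, 0.07, 0.002], [0.002, -0.003, -1.0]]
force: [-0.5, -0.2, -3.2]
width: 0.0133
finger_force: 59.5
```

Run:
```python
from h import *
np.set_printoptions(precision=4,suppress=True)
o=arm.observe(); e=o['eef_pos']; R=o['ee_rot']; print(e,R[:,:2].tolist(),o['force'],o['joints'])
d=cap('scene'); C=cloud(d);L=(C-e)@R; m=(d['z_map']>0)&(np.linalg.norm(L[...,:2],axis=-1)<.085)&(L[...,2]>.002)&(L[...,2]<.025)
q=L[m]; print(len(q),rect(q))
p=[int(x) for x in px(d,e)]; k=45
cv2.imwrite('pics/a5.png',cv2.resize(d['image'][p[1]-k:p[1]+k,p[0]-k:p[0]+k],(540,540),interpolation=cv2.INTER_CUBIC)[:,:,::-1])
```

```text
[ 0.4831 -0.2726  0.0803] [[-0.07033176617773756, 0.9975174410127107], [0.9975208244654118, 0.07033953749891854], [0.002376430972103749, -0.003362192720751708]] [-0.4556 -0.1593 -3.2407] [ 0.6011  0.6283 -0.2755  2.0956  0.362   0.4663  0.1198]
472 (array([0.0018, 0.0008]), array([0.1029, 0.0922]), 88.3)
```

View pics/a5.png

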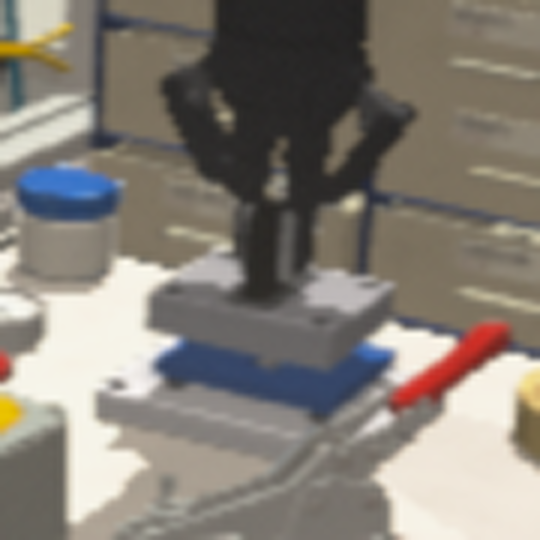

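Emit:
step_arm(targets=[[0,0,0,0,0,0,5],[0,0,0.01,0,0,0,5],[0,0,0.02,0,0,0,5],[0,0,0.026,0,0,0,5],[0,0,0.026,0,0,0,5],[0,0,0.026,0,0,0,5]])

```text
t: 13.37
eef_pos: [0.4837, -0.2746, 0.0687]
ee_rot: [[-0.068, 0.998, -0.0], [0.998, 0.068, 0.0], [0.0, -0.0, -1.0]]
force: [0.0, -0.3, -4.3]
width: 0.0134
finger_force: 59.7
```

Still hanging free (−4.3 N). Lower further in small steps.

Emit:
step_arm(targets=[[0,0,0.004,0,0,0,5],[0,0,0.008,0,0,0,5],[0,0,0.008,0,0,0,5],[0,0,0.008,0,0,0,5]])

```text
t: 13.7
eef_pos: [0.4837, -0.2746, 0.0646]
ee_rot: [[-0.068, 0.998, -0.0], [0.998, 0.068, 0.0], [0.0, -0.0, -1.0]]
force: [0.1, 0.2, -3.1]
width: 0.0132
finger_force: 59.7
```

Emit:
step_arm(targets=[[0,0,0.004,0,0,0,5],[0,0,0.008,0,0,0,5],[0,0,0.008,0,0,0,5],[0,0,0.008,0,0,0,5]])

```text
t: 14.03
eef_pos: [0.4837, -0.2746, 0.0606]
ee_rot: [[-0.068, 0.998, -0.0], [0.998, 0.068, 0.0], [0.0, -0.0, -1.0]]
force: [-0.1, -0.2, -3.1]
width: 0.0131
finger_force: 59.7
```

Emit:
step_arm(targets=[[0,0,0.004,0,0,0,5],[0,0,0.007,0,0,0,5],[0,0,0.01,0,0,0,5],[0,0,0.013,0,0,0,5],[0,0,0.016,0,0,0,5],[0,0,0.018,0,0,0,5],[0,0,0.018,0,0,0,5],[0,0,0.018,0,0,0,5]])

```text
t: 14.7
eef_pos: [0.484, -0.2747, 0.0524]
ee_rot: [[-0.068, 0.998, 0.001], [0.998, 0.068, -0.001], [-0.001, 0.001, -1.0]]
force: [-2.4, 0.4, 8.4]
width: 0.013
finger_force: 61.6
```

Emit:
step_arm(targets=[[0,0,0.003,0,0,0,5],[0,0,0.004,0,0,0,5],[0,0,0.004,0,0,0,5],[0,0,0.004,0,0,0,5],[0,0,0.004,0,0,0,5]])

```text
t: 15.12
eef_pos: [0.484, -0.2747, 0.0522]
ee_rot: [[-0.068, 0.998, 0.001], [0.998, 0.068, -0.002], [-0.002, 0.001, -1.0]]
force: [-6.8, 4.1, 33.3]
width: 0.0134
finger_force: 65.3
```

Run:
```python
from h import *
np.set_printoptions(precision=4,suppress=True)
o=arm.observe(); e=o['eef_pos']; R=o['ee_rot']; print(e,o['force'])
d=cap('scene'); C=cloud(d)
m=(d['z_map']>0)&(np.linalg.norm(C[...,:2]-e[:2],axis=-1)<.06)&(C[...,2]>.04)&(C[...,2]<.0475); q=C[m]
A=np.c_[q[:,:2]-e[:2],np.ones(len(q))]; print(len(q),'plate top plane',np.linalg.lstsq(A,q[:,2],rcond=None)[0],np.median(q[:,2]),rect(q))
m=(d['z_map']>0)&(np.linalg.norm(C[...,:2]-[.66,.1025],axis=-1)<.03)&(C[...,2]>.031)&(C[...,2]<.06); print(rect(C[m]),np.median(C[m][:,2]))
p=[int(x) for x in px(d,e)]; k=45
cv2.imwrite('pics/a6.png',cv2.resize(d['image'][p[1]-k:p[1]+k,p[0]-k:p[0]+k],(540,540),interpolation=cv2.INTER_CUBIC)[:,:,::-1])
```

```text
[ 0.484  -0.2747  0.0522] [-6.7659  4.1498 33.2945]
299 plate top plane [ 0.0052 -0.0117  0.0446] 0.044618853627952336 (array([ 0.483 , -0.2718]), array([0.1016, 0.0866]), 6.6)
(array([0.6598, 0.102 ]), array([0.0269, 0.0454]), 13.6) 0.03436261898993198
```

View pics/a6.png

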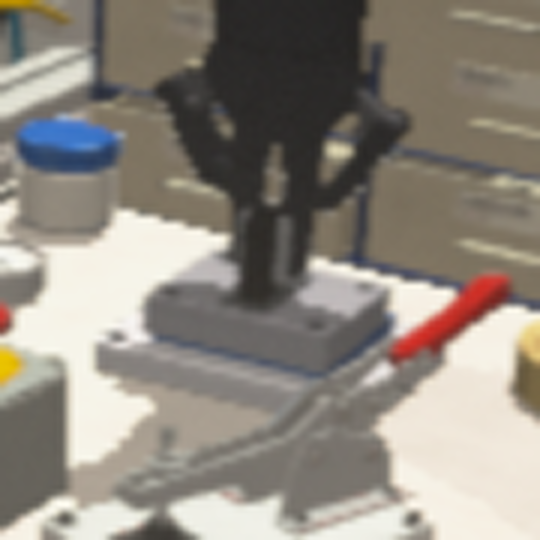

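Emit:
step_arm(targets=[[0,0,-0.002,0,0,0,5],[0,0,-0.002,0,0,0,5],[0,0,-0.002,0,0,0,5],[0,0,-0.002,0,0,0,5]])

```text
t: 15.5
eef_pos: [0.484, -0.2747, 0.0523]
ee_rot: [[-0.068, 0.998, 0.001], [0.998, 0.068, -0.001], [-0.001, 0.001, -1.0]]
force: [-4.8, 3.0, 20.0]
width: 0.0131
finger_force: 63.4
```

```bash
python3 -c "
from rig import arm
print(arm.hand_in())"
```

```text
the job is handed in; nothing more can be done
None
```

The setting block is in the green-tagged holder. The cover sits over the pin with the pad at its stop, held and pressed at about 20 N. I handed the job in at about 15.5 s; it returned no verdict.

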